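# Used vial into the glass-waste bin, flap eased shut

## Task

Drop the used vial, the one with the red cap, into the open yellow glass-waste bin; then take the bin's sprung red flap by its steel bar and ease it down until it is fully shut, never letting it fall or slam. Leave the white-capped vial standing where it is.

Things in the scene. Friction and masses are not known exactly. Their poses are not given: they have to be found in the camera images.
- used_vial_center (a point): centre (half-way up, 47.5 mm above the bench) of the used vial: amber glass, 28 mm in diameter, 95 mm tall with its red screw cap (25 mm in diameter, the top 21 mm), about 60 g, standing upright; its z axis points up
- good_vial_center (a point): centre (half-way up, 47.5 mm above the bench) of a full vial of the same shape and size with a white cap, a bystander
- bin: yellow glass-waste bin fixed to the bench: open box 100 (its x) by 150 (its y) by 150 mm tall, walls 5 mm, so the mouth is 90 by 140 mm, rim 150 mm above the bench. Origin: centre of its underside. z up; x points away from its labelled front, roughly away from the robot. The flap's hinge axis runs along the bin's y through (45, 0, 154) mm in its frame, on the far rim
- flap (a joint): angle (rad) of the red steel flap: 0 shut, level over the mouth; 2.1 open stop, leaning back past upright, where it stands at the start (2.0 to 2.1) and stays by itself. Plate 4 mm thick, 128 mm wide, reaching 97 mm from the hinge. Brought below about 1.8, spring and weight throw it shut (up to 3 N at the bar, 0.35 kg, little damping); let go over about 10 mm above shut at the bar, it slams
- flap_bar (a point): middle of the steel grip bar on the flap's free edge: round, 12 mm thick, 112 mm long along the bin's y, 140 mm from the hinge axis; a 37 by 100 mm finger opening lies between bar and plate. At joint value q it is at (45 - 140 cos q, 0, 154 + 140 sin q) mm in the bin's frame: on top when open, 45 mm out in front of the bin when shut, free below. It can turn between gripping fingers

How it is judged:
By the outcome, as a careful person would: the job done as asked, in the order asked, and still so for the second after the job is handed in, with the robot touching nothing.
It also fails if it takes over 58 s, if anything falls off the work surface, if the arm or the gripper's body presses on something with over 40 N, if the wrist force passes 120 N, or if a joint passes its speed limit or range.

## Robot

A 6-joint arm with a two-finger parallel gripper is mounted at the origin on the work surface. World frame = base frame: x ahead of the robot, y to its left, z up, the work surface at z = 0. Lengths are in mm, angles in degrees, forces in N, time in s.
With the tool pointing down it reaches from about 350 to 850 mm from the base axis. Payload 8.1 kg.
Tool frame: the origin (TCP) lies midway between the tips of the shut fingers; the grasp point (between the pads) lies 19 mm behind it (r.grip_point_offset is the distance from the TCP to the grasp point, in mm); z points along the fingers, y is the line along which they close (so a half turn about z gives the same grasp; the last joint's range is limited). The gripper opens to 85 mm and grips with 20 to 120 N. Pads are 22 mm wide; open, the fingers measure 114 mm over their backs; the gripper's body (76 mm by 85 mm) begins 54 mm behind the grasp point. The pads swing forward as they close: fully open they stand 13 mm farther back than shut.
Start: joints at [-77.716, 7.471, 85.268, -0, 87.261, -4.893], TCP at [177.218, -573.236, 231.292] pointing down, gripper open.
Joint ranges: [-169.43, 169.43], [-51.17, 129.36], [1.28, 143.12], [-76.62, 256.62], [0, 156.53], [-152.29, 152.29]. Speed limits (degrees/s): [136.94, 136.94, 159.86, 180, 180, 180].

## Interface

Orientations are given as [roll, pitch, yaw] about the fixed x, y, z axes, in that order (R = Rz(yaw) Ry(pitch) Rx(roll)).
In Python, from bench import r gives the robot as it stands.
- The arm moves only by the shell command python3 -m inch 'ROWS' [FORCE]. ROWS is JSON, one flat list of numbers, 7 for each row, row after row: the shift along the world's x, y, z in m, then the turn, a rotation vector about the world's x, y, z in degrees, then the closure in counts, from 0 (fully open) to 255 (shut). A call has 1 to 10 rows; each row shifts and turns the commanded pose from where the row before left it; what a row does not reach is not made up. A row lasts 1/10 s, in which the tool goes at most 50 mm and 8.59 degrees, less where a joint would pass 70% of its speed; a pose out of reach is approached as far as the arm can. A call with a gripper value outside its range is refused whole. The fingers move at their own pace and stop on an object; FORCE is the grip in N (left out, the last holds). Time passes only in rows, so rows that do not move let the fingers close. It gives the time, the measured TCP pose, the force and the opening at its end, in the units of the state.
- r.sense(): the state, without advancing time (a new reading comes with each control period).
- r.snapshot(name): name is "scene" or "side" or "wrist"; returns (picture, depth): 420x560x3 uint8, red, green, blue; 420x560 float32, mm along the optical axis (not along the pixel's ray), 0 where there is no reading.
- r.get_calibration(name): a dict with "fovy" (degrees; the focal length in pixels is half the picture's height over the tangent of half this angle, whatever the lens; pixels are square), "cx", "cy" (the principal point, pixels), "position" and "rotation" of the camera in the world; the wrist camera has in their place "tool_from_camera" (4x4, takes a point from camera to tool coordinates, whose origin is the TCP and whose axes are the flange's). Camera axes: x right, y up, looking along -z (the intrinsics and any distortion apply to the point x, -y, -z); pixel columns grow to the right and rows downward; lengths in mm; the calibration is good to about 2 mm. A picture is of the moment at which its call begins: read the wrist's pose just before it. get_calibration takes no time and is no camera call.
- r.hand_in(): hands the job in, once; it reports no verdict.
The state is a dict: "time": time; "joint_pos": joint angles; "qd": joint speeds; "joint_efforts": joint torques, N m; "tool_pos": TCP position; "tcp_rot": TCP orientation; "ft_force": force on the tool from outside, world axes, zero at the start; "wrist_torque": the same for the moment, N m; "finger_gap": finger opening in mm.
Only numpy, scipy, OpenCV 4.12 (cv2) and the standard library are available. Lean on these libraries where they do the work, as an engineer would, in place of code of your own. Each camera call takes 0.05 s, during which the arm holds its last target. There are 200 camera calls.

## Working session

There is one attempt and no reset: what is moved stays moved. The work goes in short steps, Python scripts to look and compute and a shell command to move; the robot and the scene stay as the last step left them, time stands still between calls to the robot, and variables do not carry over. Pictures are saved under pics/ and viewed, on a budget of 10 in all, crops included, one or two more only if the job needs it, and the job is handed in when it is done.

```bash
ls; mkdir -p pics
python3 - <<'E'
from bench import r
import cv2,numpy as np
ims=[]
for n in("scene","side"):
    p,d=r.snapshot(n); np.save(n+"_p.npy",p);np.save(n+"_d.npy",d); ims.append(p)
    c=r.get_calibration(n); print(n,c)
cv2.imwrite("pics/a.png",cv2.resize(np.hstack(ims)[:,:,::-1],(800,300)))
cv2.imwrite("pics/scene.png",ims[0][:,:,::-1]);cv2.imwrite("pics/side.png",ims[1][:,:,::-1])
print(r.sense(),r.grip_point_offset)
E
```

```text
pics
scene {'fovy': 50.173214929669726, 'cx': 273.99115094313544, 'cy': 202.03325742156457, 'position': array([1141.46311725,  158.43257231,  905.68358146]), 'rotation': array([ 39.52276431,   0.91726382, 105.84037811])}
side {'fovy': 57.68995741966075, 'cx': 281.6615297088092, 'cy': 206.99846973198876, 'position': array([ 119.12197918, -475.55086632,  488.96989883]), 'rotation': array([ 56.48896816,  -0.18353227, -45.39960858])}
{'time': 0.1, 'joint_pos': array([-7.77164641e+01,  7.51243288e+00,  8.53238057e+01, -9.62930268e-04,
        8.72629528e+01, -4.89208665e+00]), 'qd': array([ 0.06186862, -0.16059465, -0.11873091, -0.0197806 ,  0.01873587,
        0.08717693]), 'joint_efforts': array([ 1.26975552e-03, -5.70951033e+01, -5.01941586e+01, -4.93199491e-05,
        8.13079620e-03,  3.10119231e-05]), 'tool_pos': array([ 177.09704409, -572.73352839,  230.32478491]), 'tcp_rot': array([-1.79901088e+02, -7.50071821e-03,  1.71756629e+01]), 'ft_force': array([ 0.42221272, -0.42782463, -1.10151027]), 'wrist_torque': array([-0.00304174, -0.07053248,  0.02617912]), 'finger_gap': 85.14034246977772} 18.700000000000003
```

View pics/scene.png

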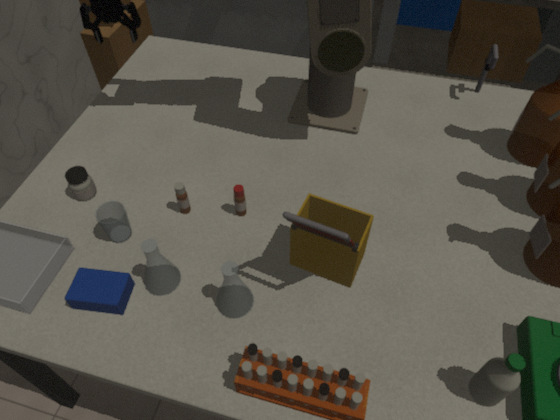

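View pics/side.png

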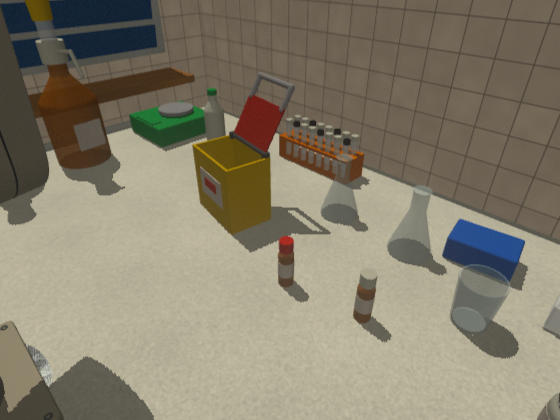

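The scene view shows the used vial (red cap) at about (239,190), the good vial at (182,188) and the bin rim around (305-371, 200-245), with the bar running (287,217)-(355,242). The side view has the red cap at (286,244), the white cap at (368,278), the bin label facing the robot and the bar at (255,78)-(292,88).

```bash
cat > h.py <<'E'
import numpy as np, cv2
from scipy.spatial.transform import Rotation as R
from bench import r
def world(n,d,cam=None):
    c=r.get_calibration(n); f=210/np.tan(np.radians(c["fovy"]/2))
    v,u=np.mgrid[0:420,0:560]
    P=np.stack([(u-c["cx"])/f*d,-(v-c["cy"])/f*d,-d],-1)
    if n=="wrist":
        T=c["tool_from_camera"]; P=P@T[:3,:3].T+T[:3,3]
        s=cam; return P@R.from_euler('xyz',s["tcp_rot"],degrees=True).as_matrix().T+s["tool_pos"]
    return P@R.from_euler('xyz',c["rotation"],degrees=True).as_matrix().T+c["position"]
def hsv(p): return cv2.cvtColor(p,cv2.COLOR_RGB2HSV)
E
python3 - <<'E'
from h import *
for n in("scene","side"):
    p=np.load(n+"_p.npy");d=np.load(n+"_d.npy");W=world(n,d);h=hsv(p)
    ok=d>0
    red=ok&((h[...,0]<6)|(h[...,0]>174))&(h[...,1]>150)&(h[...,2]>60)
    box={"scene":(225,180,255,205),"side":(275,232,300,255)}[n]
    m=np.zeros_like(red);m[box[1]:box[3],box[0]:box[2]]=1
    c=W[red&m]; print(n,"bench z",np.median(W[300:,:][...,2]),"cap n",len(c),np.percentile(c,[2,50,98],axis=0).round(1).tolist())
    t=c[c[:,2]>np.percentile(c[:,2],98)-4]; print("top",len(t),t.mean(0).round(1), cv2.minEnclosingCircle(t[:,:2].astype(np.float32)))
    box={"scene":(172,180,192,197),"side":(358,268,380,288)}[n]
    c=W[box[1]:box[3],box[0]:box[2]].reshape(-1,3);c=c[(c[:,2]>74)&(c[:,2]<105)]
    print("white",len(c),np.percentile(c,[2,50,98],axis=0).round(1).tolist())
    y=ok&(h[...,0]>18)&(h[...,0]<32)&(h[...,1]>150)&(h[...,2]>50)
    c=W[y]; c=c[(c[:,0]>200)&(c[:,0]<900)&(abs(c[:,1])<400)]
    print("yellow z",np.percentile(c[:,2],[1,50,99]).round(1))
    rim=c[(c[:,2]>142)&(c[:,2]<160)]; print("rim",len(rim),cv2.minAreaRect(rim[:,:2].astype(np.float32)),cv2.boxPoints(cv2.minAreaRect(rim[:,:2].astype(np.float32))).round(0).tolist())
    bb=W[(W[...,2]>200)&(W[...,0]>250)&(W[...,0]<800)&(abs(W[...,1]+50)<250)&ok]
    b=bb[bb[:,2]>265]
    if len(b): print("bar",len(b),np.percentile(b,[2,50,98],axis=0).round(1).tolist(), cv2.minAreaRect(b[:,:2].astype(np.float32)))
E
```

```text
scene bench z -1.0313091503827536 cap n 64 [[470.3, -142.6, 82.3], [482.3, -131.9, 92.8], [493.8, -122.3, 97.3]]
top 25 [ 483.  -132.5   94.7] ((483.19415283203125, -133.51336669921875), 11.916319847106934)
white 108 [[502.8, -285.2, 76.1], [516.4, -272.5, 91.5], [524.2, -264.4, 96.6]]
yellow z [  9.1 100.1 149.9]
rim 451 ((561.7071533203125, 108.45108032226562), (148.75523376464844, 104.89405059814453), 80.35735321044922) [[498.0, 44.0], [601.0, 26.0], [626.0, 173.0], [522.0, 191.0]]
bar 474 [[665.3, 32.0, 270.1], [678.6, 91.7, 277.7], [689.3, 147.2, 281.0]] ((676.51318359375, 89.23706817626953), (122.27873229980469, 12.941290855407715), 80.0077133178711)
side bench z 0.44662565796028275 cap n 184 [[465.8, -144.7, 76.3], [472.7, -137.2, 94.4], [487.0, -123.2, 96.5]]
top 110 [ 476.6 -134.1   95.2] ((477.38671875, -132.9315643310547), 11.895121574401855)
white 307 [[495.6, -286.9, 76.6], [502.4, -277.5, 93.8], [517.9, -264.6, 96.6]]
yellow z [  3.6 102.6 151. ]
rim 620 ((556.9464721679688, 108.19853210449219), (151.63372802734375, 98.6444320678711), 80.86369323730469) [[496.0, 41.0], [594.0, 26.0], [618.0, 175.0], [520.0, 191.0]]
bar 288 [[653.2, 29.1, 265.5], [667.1, 78.5, 276.9], [679.0, 146.9, 281.7]] ((667.5006103515625, 88.54759216308594), (121.29249572753906, 18.088916778564453), 82.34671020507812)
```

Estimates from the two views: used vial at (480,-133), good vial at (511,-275), bin centre (559,108) with yaw about -9.4°, and bar at (670,90,277). Next I move toward the vial, staying high.

```bash
python3 -m inch '[0.026,0.038,0,0,0,-2.66,0, 0.026,0.038,0,0,0,-2.66,0, 0.026,0.038,0,0,0,-2.66,0, 0.026,0.038,0,0,0,-2.66,0, 0.026,0.038,0,0,0,-2.66,0, 0.026,0.038,0,0,0,-2.66,0, 0.026,0.038,0,0,0,-2.66,0, 0.026,0.038,0,0,0,-2.66,0, 0.026,0.038,0,0,0,-2.66,0, 0.026,0.038,0,0,0,-2.66,0]' 40
```

```text
time: 1.1
tool_pos: [437.8, -191.4, 231.1]
tcp_rot: [-180.0, 0.0, -9.5]
ft_force: [0.8, -2.1, -1.0]
finger_gap: 85.7
```

```bash
python3 -m inch '[0.020,0.030,0,0,0,0,0, 0.020,0.020,0,0,0,0,0, 0.003,0.010,0,0,0,0,0, 0,0,0,0,0,0,0]'
python3 - <<'E'
from h import *
s=r.sense();p,d=r.snapshot("wrist");cv2.imwrite("pics/w1.png",p[:,:,::-1]);W=world("wrist",d,s);h=hsv(p)
print(s["tool_pos"],s["tcp_rot"])
red=((h[...,0]<6)|(h[...,0]>174))&(h[...,1]>150)&(h[...,2]>60)&(d>0)&(abs(W[...,2]-92)<12)
c=W[red];print(len(c),np.percentile(c,[2,50,98],axis=0).round(1).tolist()); 
t=c[c[:,2]>91]
if len(t): print(cv2.minEnclosingCircle(t[:,:2].astype(np.float32)))
E
```

```text
time: 1.5
tool_pos: [480.1, -132.1, 230.8]
tcp_rot: [-180.0, 0.1, -9.3]
ft_force: [0.5, -0.4, -0.7]
finger_gap: 85.6
[ 480.11958495 -132.07334092  230.76568288] [-1.79982194e+02  7.27826616e-02 -9.29191546e+00]
441 [[469.4, -144.0, 93.3], [480.2, -133.7, 94.7], [490.5, -123.5, 96.2]]
((479.87652587890625, -133.2837677001953), 12.221877098083496)
```

The wrist view agrees: cap centre (479.9,-133.3). Descending to grasp.

```bash
python3 -m inch '[0,-0.001,-0.030,0,0,0,0, 0,0,-0.040,0,0,0,0, 0,0,-0.040,0,0,0,0, 0,0,-0.035,0,0,0,0, 0,0,-0.030,0,0,0,0, 0,0,-0.018,0,0,0,0, 0,0,0,0,0,0,0]'
```

```text
time: 2.25
tool_pos: [476.7, -134.6, 35.1]
tcp_rot: [-179.9, 0.4, -9.5]
ft_force: [0.4, 0.3, -0.2]
finger_gap: 85.4
```

```bash
python3 -m inch '[0,0,0,0,0,0,255, 0,0,0,0,0,0,255, 0,0,0,0,0,0,255, 0,0,0,0,0,0,255, 0,0,0,0,0,0,255, 0,0,0,0,0,0,255, 0,0,0,0,0,0,255, 0,0,0,0,0,0,255]' 30
```

```text
time: 3.05
tool_pos: [481.2, -134.7, 39.5]
tcp_rot: [180.0, -0.1, -9.4]
ft_force: [-1.0, -1.8, 6.0]
finger_gap: 26.6
```

```bash
python3 -m inch '[0,0,0.015,0,0,0,255, 0,0,0.030,0,0,0,255, 0,0,0.040,0,0,0,255, 0,0,0.040,0,0,0,255, 0.003,0.01,0.040,0,0,0,255, 0.007,0.025,0.030,0,0,0,255, 0.010,0.035,0.010,0,0,0,255, 0.010,0.035,0,0,0,0,255, 0.010,0.035,0,0,0,0,255, 0.010,0.035,0,0,0,0,255]'
```

```text
time: 4.05
tool_pos: [530.3, 42.3, 243.5]
tcp_rot: [-180.0, -0.0, -9.4]
ft_force: [1.0, -0.4, -1.0]
finger_gap: 26.8
```

```bash
python3 -m inch '[0.009,0.030,0,0,0,0,255, 0.008,0.025,0,0,0,0,255, 0.003,0.010,0,0,0,0,255, 0,0.004,0,0,0,0,255, 0,0,0,0,0,0,255]'
python3 - <<'E'
from h import *
s=r.sense();print(s["tool_pos"],s["finger_gap"])
p,d=r.snapshot("wrist");p2,d2=r.snapshot("side")
np.save("w2d.npy",d);np.save("w2p.npy",p)
cv2.imwrite("pics/b.png",cv2.resize(np.hstack([p,p2])[:,:,::-1],(800,300)))
E
```

```text
time: 4.55
tool_pos: [549.9, 109.6, 243.1]
tcp_rot: [180.0, 0.0, -9.4]
ft_force: [-0.6, -0.2, 0.0]
finger_gap: 27.0
[549.94153303 109.552024   243.09365278] 26.950435194832107
```

View pics/b.png

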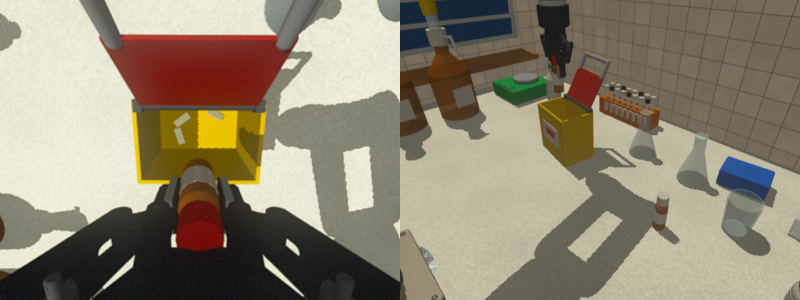

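The left (wrist) half shows the vial held over the mouth, with the bin rim at (135-265,105-183) and the flap behind it. The right (side) half shows the gripper above the bin and the white vial standing. I refine the bin pose from this view.

Run:
```python
from h import *
p=np.load("w2p.npy");d=np.load("w2d.npy");s=r.sense();W=world("wrist",d,s);h=hsv(p)
print(r.get_calibration("wrist")["tool_from_camera"].round(2))
y=(d>0)&(h[...,0]>18)&(h[...,0]<32)&(h[...,1]>150)&(h[...,2]>50)
c=W[y];c=c[(c[:,2]>145)&(c[:,2]<155)];q=cv2.minAreaRect(c[:,:2].astype(np.float32));print(len(c),q,cv2.boxPoints(q).round(0).tolist())
red=((h[...,0]<6)|(h[...,0]>174))&(h[...,1]>150)&(d>0)&(W[...,0]>590)
c=W[red]; b=np.array([np.cos(np.radians(-9.4)),np.sin(np.radians(-9.4))])
u=c[:,:2]@b; k=np.polyfit(c[:,2],u,1);print("flap slope deg",np.degrees(np.arctan(k[0])),"u at z154",np.polyval(k,154),np.percentile(c,[2,98],axis=0).round(1).tolist())
```

```text
[[  -0.      0.96    0.28   70.73]
 [   1.      0.      0.      0.2 ]
 [  -0.      0.28   -0.96 -142.45]
 [   0.      0.      0.      1.  ]]
1934 ((557.9742431640625, 107.57394409179688), (149.54415893554688, 97.20411682128906), 80.39302062988281) [[498.0, 42.0], [593.0, 26.0], [618.0, 173.0], [523.0, 189.0]]
flap slope deg 30.43149357696939 u at z154 577.5890444387013 [[606.1, 35.8, 164.4], [656.7, 153.6, 238.4]]
```

```bash
python3 -m inch '[0,-0.001,-0.020,0,0,0,255, 0,0,-0.030,0,0,0,255, 0,0,-0.025,0,0,0,255, 0,0,-0.015,0,0,0,255, 0,0,0,0,0,0,255, 0,0,0,0,0,0,90, 0,0,0,0,0,0,90, 0,0,0,0,0,0,90, 0,0,0,0,0,0,90]'
```

```text
time: 5.55
tool_pos: [551.0, 108.9, 154.6]
tcp_rot: [-180.0, -0.1, -9.4]
ft_force: [-0.4, 0.9, -0.2]
finger_gap: 55.0
```

```bash
python3 -m inch '[0,0,0.020,0,0,0,90, 0,0,0.040,0,0,0,90, 0,0,0.040,0,0,0,90, 0,0,0,0,0,0,90]';  python3 - <<'E'
from h import *
s=r.sense();print(s["tool_pos"],s["finger_gap"])
p,d=r.snapshot("wrist")
cv2.imwrite("pics/c.png",p[:,:,::-1])
p,d=r.snapshot("side"); W=world("side",d); W[...,2][d==0]=0
b=W[(W[...,2]>262)&(W[...,2]<290)&(W[...,0]>620)&(W[...,0]<720)&(abs(W[...,1]-90)<70)];print("bar",len(b),np.percentile(b,[2,50,98],axis=0).round(1).tolist())
p,d=r.snapshot("scene"); W=world("scene",d); W[...,2][d==0]=0
b=W[(W[...,2]>262)&(W[...,2]<290)&(W[...,0]>620)&(W[...,0]<720)&(abs(W[...,1]-90)<70)];print("bar",len(b),np.percentile(b,[2,50,98],axis=0).round(1).tolist())
E
```

```text
time: 5.95
tool_pos: [553.5, 109.2, 261.3]
tcp_rot: [-179.8, -0.7, -9.4]
ft_force: [1.5, -0.7, -0.1]
finger_gap: 55.0
[553.53758049 109.20885254 261.29014401] 55.01831732906254
bar 308 [[652.1, 29.0, 262.8], [666.6, 78.2, 276.3], [679.3, 145.5, 281.8]]
bar 477 [[665.0, 31.9, 269.9], [678.3, 91.7, 277.8], [689.5, 147.4, 281.0]]
```

View pics/c.png

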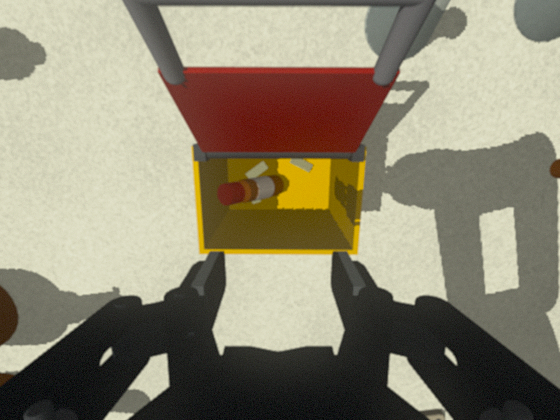

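The vial lies inside the bin, with its cap at (232,192) and its body to (285,183). Next is the flap. I keep the tool pointing down, turn it +90° so the fingers straddle the bar, and let the bar turn in the grip along the arc.

```bash
python3 -m inch '[0,0,0.030,0,0,8,90, 0,0,0.040,0,0,8.5,90, 0.005,-0.001,0.030,0,0,8.5,90, 0.015,-0.003,0,0,0,8.5,90, 0.020,-0.003,0,0,0,8.5,90, 0.020,-0.003,0,0,0,8.5,90, 0.020,-0.003,0,0,0,8.5,90, 0.020,-0.003,0,0,0,8.5,90, 0.015,-0.003,0,0,0,8.5,90, 0.005,-0.001,0,0,0,8.5,90]' 40
```

```text
time: 7.1
tool_pos: [670.7, 88.3, 349.9]
tcp_rot: [-179.8, 0.1, 75.4]
ft_force: [0.9, -0.4, -0.3]
finger_gap: 55.2
```

```bash
python3 -m inch '[0,0,0,0,0,5.5,90, 0,0,0,0,0,0.3,90, 0,0,0,0,0,0,90]';  python3 - <<'E'
from h import *
s=r.sense();print(s["tool_pos"],s["tcp_rot"],s["joint_pos"])
p,d=r.snapshot("wrist")
cv2.imwrite("pics/d.png",p[:,:,::-1])
W=world("wrist",d,s); W[...,2][d==0]=0
b=W[(W[...,2]>262)&(W[...,2]<290)&(W[...,0]>620)&(W[...,0]<720)&(abs(W[...,1]-90)<70)];print("bar",len(b),np.percentile(b,[2,50,98],axis=0).round(1).tolist(),cv2.minAreaRect(b[:,:2].astype(np.float32)))
E
```

```text
time: 7.4
tool_pos: [669.8, 88.8, 351.7]
tcp_rot: [-179.9, 0.0, 80.7]
ft_force: [-0.0, 0.8, -0.5]
finger_gap: 54.8
[669.81080263  88.78481681 351.72401379] [-1.79865801e+02  2.76497712e-02  8.07213294e+01] [3.20371971e+00 1.89680949e+01 5.95940617e+01 2.05119171e-03
 1.01574846e+02 1.24828319e+01]
bar 2532 [[655.4, 34.1, 264.0], [673.9, 96.8, 279.4], [686.4, 149.4, 281.4]] ((669.6244506835938, 90.7852783203125), (122.07640838623047, 19.9698543548584), 80.38440704345703)
```

View pics/d.png

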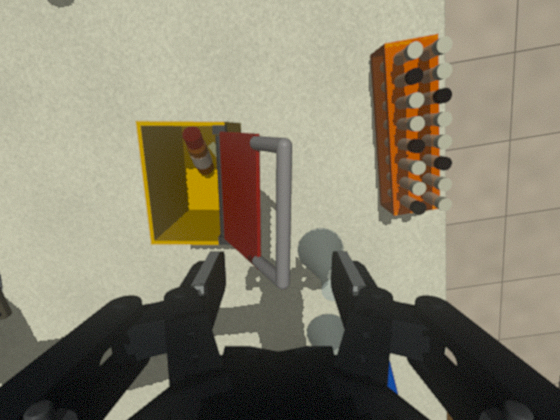

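The bar at column 283 runs midway between the fingers (205 and 350). The vial is still in the bin at (197,150). Descending and gripping.

```bash
python3 -m inch '[0.001,0.001,-0.020,0,0,0,90, 0,0,-0.030,0,0,0,90, 0,0,-0.025,0,0,0,90, 0,0,-0.017,0,0,0,90, 0,0,0,0,0,0,90, 0,0,0,0,0,0,150, 0,0,0,0,0,0,170, 0,0,0,0,0,0,190, 0,0,0,0,0,0,255, 0,0,0,0,0,0,255]' 40
```

```text
time: 8.45
tool_pos: [672.1, 89.8, 262.9]
tcp_rot: [179.8, -0.0, 80.9]
ft_force: [3.0, -0.1, 3.9]
finger_gap: 10.6
```

```bash
python3 -m inch '[0,0,0,0,0,0,255, 0,0,0,0,0,0,255, 0,0,0,0,0,0,255]'
python3 - <<'E'
from h import *
s=r.sense();print(s["tool_pos"],s["ft_force"],s["finger_gap"])
p,d=r.snapshot("side")
np.save("sd.npy",d)
cv2.imwrite("pics/e.png",p[:,:,::-1])
# arc plan from measured hinge (558,108), yaw -9.5; offsets relative to q0
a=np.radians(-9.5);b=np.array([np.cos(a),np.sin(a)])
H=np.array([558,108])+45*b
P=s["tool_pos"];u=(P[:2]-H)@b;z=P[2]+19-154
print("u,z rel hinge",u,z,"R",np.hypot(u,z),"q",np.arctan2(z,-u))
E
```

```text
time: 8.75
tool_pos: [672.2, 89.7, 262.8]
tcp_rot: [179.8, -0.0, 80.9]
ft_force: [3.1, -0.4, 5.7]
finger_gap: 10.5
[672.18515731  89.74117871 262.84625349] [ 3.07667203 -0.35489292  5.70868164] 10.495446995131145
u,z rel hinge 70.63275129987112 127.84625349446179 R 146.0604330020955 q 2.075543091461703
```

View pics/e.png

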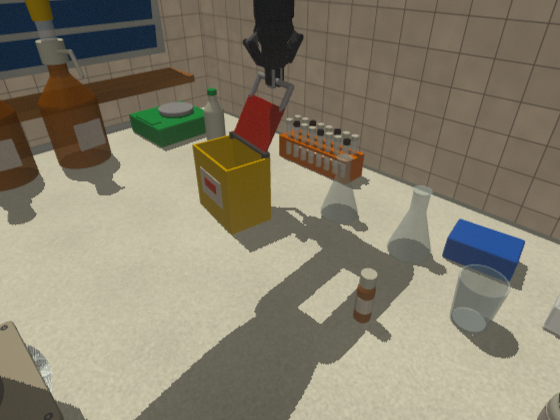

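The fingers hold the bar at (275,75) in the side view, the gap reads 10.5 mm on the 12 mm bar, and the white vial still stands at (366,297). I work out the arc increments.

```bash
cat > arc.py <<'E'
import sys;from h import *
# bar relative to hinge from measured tcp (offset 13 mm, bin 558,108,-9.5)
def where():
    s=r.sense();a=np.radians(-9.5);b=np.array([np.cos(a),np.sin(a)]);H=np.array([558,108])+45*b
    P=s["tool_pos"];u=(P[:2]-H)@b;v=(P[:2]-H)@[-b[1],b[0]];z=P[2]+13-154
    print("u %.1f v %.1f z %.1f R %.1f q %.3f F"%(u,v,z,np.hypot(u,z),np.arctan2(z,-u)),s["ft_force"].round(1),"gap %.1f"%s["finger_gap"],"t",s["time"])
if __name__=="__main__":
    where()
    if len(sys.argv)>1:
        q=np.linspace(float(sys.argv[1]),0,int(sys.argv[2])+1)
        D=np.c_[-140*np.cos(q),140*np.sin(q)];D=np.diff(D,axis=0)
        for i,(u,z) in enumerate(D): print(i,"%.4f %.4f %.4f"%(u*.9863/1000,-u*.165/1000,z/1000))
E
python3 arc.py 2.09 40
```

```text
u 70.6 v 0.8 z 121.9 R 140.9 q 2.096 F [ 2.8 -0.1  5.3] gap 10.4 t 8.8
0 -0.0064 0.0011 0.0035
1 -0.0065 0.0011 0.0031
2 -0.0067 0.0011 0.0028
3 -0.0068 0.0011 0.0024
4 -0.0069 0.0012 0.0020
5 -0.0070 0.0012 0.0017
6 -0.0071 0.0012 0.0013
7 -0.0072 0.0012 0.0009
8 -0.0072 0.0012 0.0005
9 -0.0072 0.0012 0.0002
10 -0.0072 0.0012 -0.0002
11 -0.0072 0.0012 -0.0006
12 -0.0071 0.0012 -0.0010
13 -0.0071 0.0012 -0.0014
14 -0.0070 0.0012 -0.0017
15 -0.0069 0.0012 -0.0021
16 -0.0068 0.0011 -0.0025
17 -0.0067 0.0011 -0.0028
18 -0.0065 0.0011 -0.0032
19 -0.0063 0.0011 -0.0035
20 -0.0061 0.0010 -0.0038
21 -0.0059 0.0010 -0.0042
22 -0.0057 0.0010 -0.0045
23 -0.0055 0.0009 -0.0048
24 -0.0052 0.0009 -0.0050
25 -0.0050 0.0008 -0.0053
26 -0.0047 0.0008 -0.0056
27 -0.0044 0.0007 -0.0058
28 -0.0041 0.0007 -0.0060
29 -0.0038 0.0006 -0.0062
30 -0.0034 0.0006 -0.0064
31 -0.0031 0.0005 -0.0066
32 -0.0028 0.0005 -0.0068
33 -0.0024 0.0004 -0.0069
34 -0.0020 0.0003 -0.0070
35 -0.0017 0.0003 -0.0071
36 -0.0013 0.0002 -0.0072
37 -0.0009 0.0002 -0.0073
38 -0.0006 0.0001 -0.0073
39 -0.0002 0.0000 -0.0073
```

```bash
python3 -m inch '[-0.003,0.0005,0.0017,0,0,0,255, -0.0064,0.0011,0.0034,0,0,0,255, -0.0066,0.0011,0.003,0,0,0,255, -0.0067,0.0011,0.0026,0,0,0,255, -0.0068,0.0011,0.0023,0,0,0,255]'; python3 arc.py
```

```text
time: 9.3
tool_pos: [642.2, 94.8, 275.6]
tcp_rot: [179.8, -0.0, 80.9]
ft_force: [4.2, 0.1, 5.1]
finger_gap: 10.2
u 40.2 v 0.8 z 134.6 R 140.5 q 1.861 F [4.2 0.1 5.1] gap 10.2 t 9.3
```

```bash
python3 -m inch '[-0.0069,0.0012,0.002,0,0,0,255, -0.007,0.0012,0.0017,0,0,0,255, -0.0071,0.0012,0.0013,0,0,0,255, -0.0072,0.0012,0.0009,0,0,0,255, -0.0072,0.0012,0.0005,0,0,0,255, -0.0072,0.0012,0.0002,0,0,0,255, -0.0072,0.0012,-0.0002,0,0,0,255, -0.0072,0.0012,-0.0006,0,0,0,255, -0.0071,0.0012,-0.001,0,0,0,255, -0.0071,0.0012,-0.0014,0,0,0,255]'; python3 arc.py
```

```text
time: 10.3
tool_pos: [569.7, 106.9, 277.2]
tcp_rot: [-180.0, -0.0, 80.9]
ft_force: [1.2, 2.0, 2.3]
finger_gap: 10.3
u -33.2 v 0.8 z 136.2 R 140.2 q 1.331 F [1.2 2.  2.3] gap 10.3 t 10.3
```

```bash
python3 -m inch '[-0.0070,0.0012,-0.0018,0,0,0,255, -0.0069,0.0012,-0.0022,0,0,0,255, -0.0068,0.0011,-0.0025,0,0,0,255, -0.0066,0.0011,-0.0029,0,0,0,255, -0.0065,0.0011,-0.0032,0,0,0,255, -0.0063,0.0011,-0.0036,0,0,0,255, -0.0061,0.0010,-0.0039,0,0,0,255, -0.0059,0.0010,-0.0042,0,0,0,255, -0.0057,0.0010,-0.0045,0,0,0,255, -0.0055,0.0009,-0.0048,0,0,0,255]'; python3 arc.py 0.81 16
```

```text
time: 11.3
tool_pos: [506.8, 117.4, 243.6]
tcp_rot: [180.0, 0.0, 80.9]
ft_force: [4.4, 1.9, -2.5]
finger_gap: 10.3
u -97.0 v 0.8 z 102.6 R 141.2 q 0.813 F [ 4.4  1.9 -2.5] gap 10.3 t 11.3
0 -0.0049 0.0008 -0.0050
1 -0.0047 0.0008 -0.0053
2 -0.0044 0.0007 -0.0055
3 -0.0041 0.0007 -0.0057
4 -0.0038 0.0006 -0.0059
5 -0.0035 0.0006 -0.0061
6 -0.0032 0.0005 -0.0063
7 -0.0029 0.0005 -0.0064
8 -0.0026 0.0004 -0.0066
9 -0.0023 0.0004 -0.0067
10 -0.0019 0.0003 -0.0068
11 -0.0016 0.0003 -0.0069
12 -0.0012 0.0002 -0.0070
13 -0.0009 0.0001 -0.0070
14 -0.0005 0.0001 -0.0071
15 -0.0002 0.0000 -0.0071
```

```bash
python3 -m inch '[-0.0045,0.0007,-0.0050,0,0,0,255, -0.0045,0.0008,-0.0053,0,0,0,255, -0.0044,0.0007,-0.0055,0,0,0,255, -0.0041,0.0007,-0.0057,0,0,0,255, -0.0038,0.0006,-0.0059,0,0,0,255, -0.0035,0.0006,-0.0061,0,0,0,255, -0.0032,0.0005,-0.0063,0,0,0,255, -0.0029,0.0005,-0.0064,0,0,0,255, -0.0026,0.0004,-0.0066,0,0,0,255, -0.0020,0.0003,-0.0050,0,0,0,255]'; python3 arc.py
```

```text
time: 12.3
tool_pos: [471.9, 123.1, 185.7]
tcp_rot: [180.0, -0.0, 80.9]
ft_force: [4.4, 1.5, -1.4]
finger_gap: 9.9
u -132.5 v 0.7 z 44.7 R 139.8 q 0.325 F [ 4.4  1.5 -1.4] gap 9.9 t 12.3
```

```bash
python3 -m inch '[-0.0012,0.0002,-0.004,0,0,0,255, -0.0011,0.0002,-0.004,0,0,0,255, -0.001,0.0002,-0.004,0,0,0,255, -0.0009,0.0001,-0.004,0,0,0,255, -0.0008,0.0001,-0.004,0,0,0,255, -0.0006,0.0001,-0.0035,0,0,0,255, -0.0005,0.0001,-0.003,0,0,0,255, -0.0004,0,-0.003,0,0,0,255, -0.0003,0,-0.0025,0,0,0,255, 0,0,-0.002,0,0,0,255]'; python3 arc.py
```

```text
time: 13.3
tool_pos: [466.0, 124.2, 152.7]
tcp_rot: [179.9, -0.0, 80.9]
ft_force: [6.8, 1.1, -0.6]
finger_gap: 10.4
u -138.4 v 0.8 z 11.7 R 138.9 q 0.084 F [ 6.8  1.1 -0.6] gap 10.4 t 13.3
```

```bash
python3 -m inch '[-0.0005,0,-0.0015,0,0,0,255, 0,0,-0.0015,0,0,0,255, 0,0,-0.0015,0,0,0,255, 0,0,-0.0012,0,0,0,255, 0,0,-0.001,0,0,0,255, 0,0,-0.001,0,0,0,255, 0,0,-0.001,0,0,0,255, 0,0,0,0,0,0,255]'; python3 arc.py
```

```text
time: 14.1
tool_pos: [465.9, 124.2, 144.9]
tcp_rot: [179.8, -0.0, 80.9]
ft_force: [5.3, 0.3, 4.0]
finger_gap: 10.1
u -138.5 v 0.8 z 3.9 R 138.5 q 0.028 F [5.3 0.3 4. ] gap 10.1 t 14.1
```

```bash
python3 -m inch '[0,0,-0.001,0,0,0,255, 0,0,-0.001,0,0,0,255, 0,0,-0.001,0,0,0,255, 0,0,0,0,0,0,255, 0,0,0,0,0,0,255]'; python3 arc.py
```

```text
time: 14.6
tool_pos: [466.0, 124.1, 142.6]
tcp_rot: [179.8, -0.0, 80.9]
ft_force: [3.1, -0.4, 9.4]
finger_gap: 10.2
u -138.4 v 0.7 z 1.6 R 138.4 q 0.011 F [ 3.1 -0.4  9.4] gap 10.2 t 14.6
```

```bash
python3 -m inch '[0,0,-0.001,0,0,0,255, 0,0,-0.001,0,0,0,255, 0,0,-0.0005,0,0,0,255, 0,0,0,0,0,0,255, 0,0,0,0,0,0,255]'; python3 arc.py
python3 - <<'E'
from h import *
p,d=r.snapshot("side");cv2.imwrite("pics/f.png",cv2.resize(p[100:260,140:340,::-1],(800,640))[:600])
for n in("side","scene"):
    p,d=r.snapshot(n);W=world(n,d);h=hsv(p)
    red=((h[...,0]<6)|(h[...,0]>174))&(h[...,1]>150)&(d>0)&(W[...,2]>140)&(W[...,0]>500)&(W[...,0]<615)&(W[...,1]>30)&(W[...,1]<190)
    c=W[red];A=np.c_[(c[:,:2]-[558,108])@[.9863,-.165],np.ones(len(c))];k=np.linalg.lstsq(A,c[:,2],rcond=None)[0]
    print(n,len(c),"tilt rad",-k[0],"z centre",k[1])
E
```

```text
time: 15.1
tool_pos: [466.1, 124.2, 140.7]
tcp_rot: [179.8, -0.0, 80.9]
ft_force: [-0.6, 0.3, 14.7]
finger_gap: 10.0
u -138.3 v 0.8 z -0.3 R 138.3 q -0.002 F [-0.6  0.3 14.7] gap 10.0 t 15.1
side 1208 tilt rad -0.04047038358066704 z centre 154.89987872642584
scene 1866 tilt rad -0.04290335610622628 z centre 152.50720842472336
```

View pics/f.png

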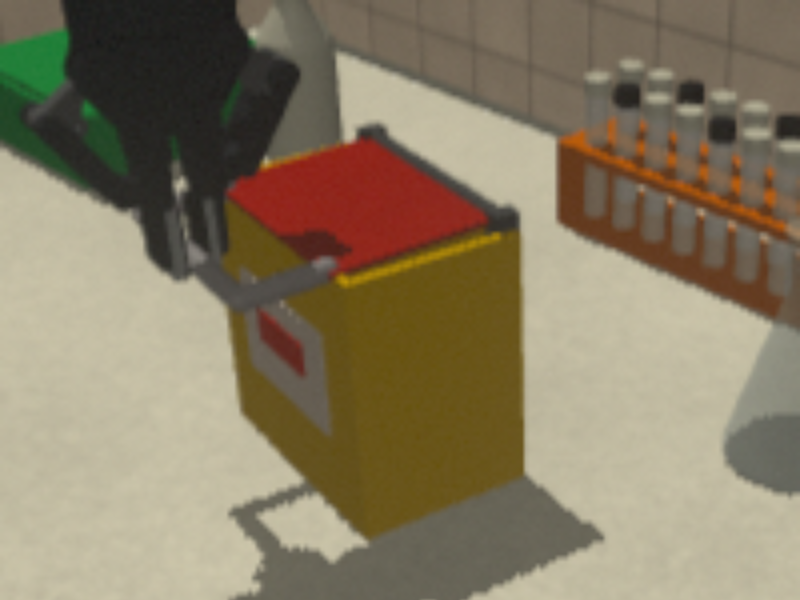

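The flap lies flat on the rim (top at about (230-490,140-270) in the crop) with the bar out in front, and upward force has built to 15 N, so it is on its stop. I ease the pressure, open slightly and lift away.

```bash
python3 -m inch '[0,0,0.001,0,0,0,255, 0,0,0.001,0,0,0,255, 0,0,0,0,0,0,200, 0,0,0,0,0,0,180, 0,0,0,0,0,0,165, 0,0,0,0,0,0,155, 0,0,0,0,0,0,155, 0,0,0,0,0,0,155, 0,0,0,0,0,0,155]'; python3 arc.py
```

```text
time: 16.15
tool_pos: [464.3, 124.2, 140.0]
tcp_rot: [-180.0, 0.0, 80.9]
ft_force: [-0.4, -0.2, -0.0]
finger_gap: 33.3
u -140.0 v 0.5 z -1.0 R 140.0 q -0.007 F [-0.4 -0.2 -0. ] gap 33.3 t 16.15
```

```bash
python3 -m inch '[0,0,0.003,0,0,0,155, 0,0,0.005,0,0,0,155, 0,0,0.008,0,0,0,155, 0,0,0.012,0,0,0,155, 0,0,0.020,0,0,0,155, 0,0,0.030,0,0,0,155, 0,0,0.040,0,0,0,155, 0,0,0.030,0,0,0,155, 0,0,0.01,0,0,0,155, 0,0,0,0,0,0,155]'
python3 - <<'E'
from h import *
s=r.sense();print(s["tool_pos"],s["ft_force"],s["finger_gap"],s["time"])
for n in("side","scene"):
    p,d=r.snapshot(n);W=world(n,d);h=hsv(p)
    if n=="side": cv2.imwrite("pics/g.png",p[:,:,::-1])
    red=((h[...,0]<6)|(h[...,0]>174))&(h[...,1]>150)&(d>0)&(W[...,2]>140)&(W[...,0]>500)&(W[...,0]<615)&(W[...,1]>30)&(W[...,1]<190)
    c=W[red];A=np.c_[(c[:,:2]-[558,108])@[.9863,-.165],np.ones(len(c))];k=np.linalg.lstsq(A,c[:,2],rcond=None)[0]
    print(n,len(c),"tilt rad",-k[0],"z centre",k[1])
    rel=W[...,:2]-[558,108];u=rel@[.9863,-.165];v=rel@[.165,.9863]
    b=W[(abs(u+95)<9)&(abs(v)<45)&(W[...,2]>120)&(W[...,2]<180)&(d>0)];print("bar z",len(b),np.percentile(b[:,2],[5,50,95]))
E
```

```text
time: 17.15
tool_pos: [465.4, 124.3, 300.7]
tcp_rot: [179.8, -0.1, 80.9]
ft_force: [-0.4, 0.7, -0.3]
finger_gap: 33.3
[465.44916204 124.32866639 300.70149367] [-0.43485567  0.6917085  -0.34331263] 33.32942473443046 17.15
side 1188 tilt rad -0.0069483389929631215 z centre 156.4859021506845
bar z 159 [153.21567922 158.50342325 160.09356008]
scene 1979 tilt rad -0.009111633150034514 z centre 154.1205591594162
bar z 179 [149.35019592 156.09797651 158.9513124 ]
```

View pics/g.png

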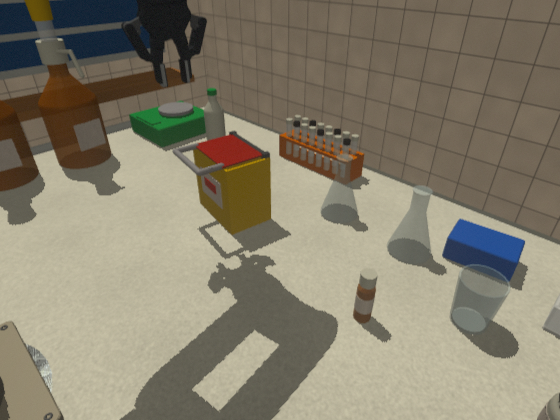

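The flap is shut and level with the bar at (200,155). The gripper is clear and the white vial stands at (366,297). Handing in.

```bash
python3 -c "
from bench import r
print(r.hand_in())"
```

```text
the job is handed in; nothing more can be done
None
```

I dropped the red-capped vial into the bin. Then I gripped the flap by its bar, eased it down its full arc and let go only once it was on its stop. The job was handed in at about 17 s of the 58 s allowed.

- **Vial:** the wrist camera showed it lying inside the bin before I closed the flap.
- **Flap:** the bar stayed in the grip all the way down, and the upward force had built to 15 N before I let go. After release both fixed cameras put the flap level to within 0.01 rad, with the bar's top at about 159–160 mm against 160 expected.
- **Bystander and gripper:** the white-capped vial is still standing where it was. The gripper is well clear and the wrist force reads about zero.
- **One disagreement:** while I was pressing the flap on its stop, the depth fit showed it tilted about 0.04 rad past level; this dropped to under 0.01 rad after I let go. I took it for slight over-pressing or a camera error.

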